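Close the incense jar and snap its lever down

ROBOT

A 7-joint arm with a two-finger parallel gripper is mounted at the origin on the work surface. World frame = base frame: x ahead of the robot, y to its left, z up, the work surface at z = 0. Lengths are in m, angles in rad, forces in N, time in s.
With the tool pointing down it reaches from about 0.425 to 0.8 m from the base axis. Payload 8.3 kg.
Tool frame: the origin (TCP) lies midway between the tips of the shut fingers; the grasp point (between the pads) lies 19 mm behind it (manip.grasp_offset is the distance from the TCP to the grasp point, in m); z points along the fingers, y is the line along which they close (so a half turn about z gives the same grasp; the last joint's range is limited). The gripper opens to 85 mm and grips with 20 to 120 N. Pads are 22 mm wide; open, the fingers measure 114 mm over their backs; the gripper's body (76 mm by 85 mm) begins 54 mm behind the grasp point. The pads swing forward as they close: fully open they stand 13 mm farther back than shut.
Start: joints at [1.126, 0.383, 0.016, 1.37, -0.006, 1.388, -0.046], TCP at [0.233, -0.58, 0.231] pointing down, gripper open.
Joint ranges: [-2.95, 2.95], [-0.25, 2.06], [-1.52, 1.56], [0.18, 2.33], [-1.44, 4.58], [0.02, 2.06], [-3.01, 3.01]. Speed limits (rad/s): [2.39, 2.39, 3.01, 3.01, 3.14, 3.14, 3.14].

INTERFACE

Orientations are given as a rotation vector (axis times angle).
In Python, from bench import manip gives the robot as it stands.
- The arm moves only by the tool step_arm, never from a script. Its argument "rows" is a list of rows, each a list of 3 entries, a list of its own where there are three numbers: the turn, a rotation vector about the tool's x, y, z scaled (see below), then the shift along the tool's x, y, z scaled (see below), then the opening, from -1 (shut) to 1 (fully open). A call has 1 to 8 rows; each row is the pose to reach, as a shift and turn from the pose commanded when the call began, along the tool's axes at that moment; what a row does not reach only later rows make up. The controller multiplies each number of a shift by 750 mm and each number of a turn by pi/4 rad. A row lasts 1/12 s, in which the tool goes at most 41.7 mm and 7.16 degrees, less where a joint would pass 70% of its speed; a pose out of reach is approached as far as the arm can. A call with a number of a shift or a turn outside -1 to 1 is refused whole. A call with a gripper value outside its range is refused whole. The fingers move at their own pace and stop on an object; "squeeze" is the grip in N (left out, the last holds). Time passes only in rows, so rows that repeat a pose let the fingers close. It gives the time, the measured TCP pose, the force, the opening and the grip force at its end, in the units of the state.
- manip.get_state(): the state, without advancing time (a new reading comes with each control period).
- manip.get_image(name): name is "side" or "top" or "wrist"; returns a dict with "pixels" (384x512x3 uint8, red, green, blue), "depth" (384x512 float32, m along the optical axis (not along the pixel's ray), 0 where there is no reading), "vertical_fov" (degrees; the focal length in pixels is half the picture's height over the tangent of half this angle, whatever the lens; pixels are square), "cx", "cy" (the principal point, pixels), "k1" (the pictures are not rectified: a ray, as slopes to the right and down, at radius r is drawn at 1 + k1 r^2 times it, then the intrinsics apply), "eye" and "orientation" of the camera in the world; the wrist camera has in their place "mount" (4x4, takes a point from camera to tool coordinates, whose origin is the TCP and whose axes are the flange's). Camera axes: x right, y up, looking along -z (the intrinsics and any distortion apply to the point x, -y, -z); pixel columns grow to the right and rows downward; lengths in m; the calibration is good to about 2 mm. A picture is of the moment at which its call begins: read the wrist's pose just before it.
- manip.hand_in(): hands the job in; it is judged then, once.
The state is a dict: "t": time; "qpos": joint angles; "joint_velocities": joint speeds; "joint_efforts": joint torques, N m; "tcp_pos": TCP position; "tool_rot": TCP orientation; "contact_force": force on the tool from outside, world axes, zero at the start; "wrist_torque": the same for the moment, N m; "opening": opening from 0.0 (shut) to 1.0 (fully open); "finger_force": force on a finger pad.
Only numpy, scipy, OpenCV 4.12 (cv2) and the standard library are available. Lean on these libraries where they do the work, as an engineer would, in place of code of your own. Each camera call takes 0.05 s, during which the arm holds its last target. There are 200 camera calls.

TASK

The glass jar of incense cones on the altar has been left open. With your fingertips push its lid over until it is fully shut, and only then push the thumb lever on its front all the way down flat against the jar. Push gently: the jar stays standing where it is, never lifted or shoved along, and everything else on the altar is left alone.

Things in the scene. Friction and masses are not known exactly. Their poses are not given: they have to be found in the camera images.
- jar: Squat clear-glass jar with incense cones inside, loose on the table, 0.6 to 1.1 kg; 112 mm across, 120 mm high without lid (131 mm with lid shut). Origin: centre of its underside; z up; its +x points to its back (lid hinge), -x to its front (lever). Its front faces the robot, turned up to 0.9 rad either way. Stands in the left, middle or right place of a row across the table.
- lid (a joint): Opening angle of the lid, rad: 0 = shut, level on the rim; 1.57 = upright at the back; stop at 1.9. Starts at 1.3 to 1.7. The lid is a flat bamboo disc, 110 mm across, 10 mm thick, 60 g, without a knob. Its hinge is stiff (0.05 N m, about 0.6 N at the free edge): it stays where it is left and must be pushed all the way.
- lid_hinge (a point): Point on the lid's hinge axis, 58 mm behind the jar's axis (jar +x) and 121 mm above its underside. The hinge axis is the jar's y axis. The disc's inner face passes through this axis and the disc's centre lies 58 mm from it.
- lid_edge (a point): Point on the outer (upper when shut) face of the lid at the middle of its free edge, 113 mm from the hinge line; when shut it lies at the jar's front, 131 mm above its underside.
- lever (a joint): Angle of the thumb lever, rad: 0 = hanging straight down, flat along the jar's front; 1.57 = sticking straight out level, away from the jar; larger points up; stop at 2.1. Starts at 1.3 to 1.9. It stays where it is left (friction 0.02 N m, about 0.5 N at its tip).
- lever_hinge (a point): Point on the lever's hinge axis, 66 mm in front of the jar's axis (jar -x) and 110 mm above its underside. The axis is parallel to the jar's y axis.
- lever_tip (a point): Free end of the lever, 50 mm from its hinge axis. The lever is a flat steel tab 24 mm wide and 4 mm thick (2 mm either side of the line from hinge to tip). Nothing but the smooth jar wall (10 mm behind the hinge axis) lies behind it.
- dish: Bystander: round white ceramic dish of orange plastic marigold blossoms, 150 mm across, 53 mm high; origin at the centre of its underside. Stands in another place of the row.
- pot: Bystander: stainless steel incense pot, 100 mm across, 70 mm high, with three thin sticks up to 115 mm; origin at the centre of its underside. Stands in another place of the row.
- elephant_a: Bystander: small porcelain elephant, white and blue, about 75 x 34 x 60 mm, origin under its centre; behind the row (farther from the robot).
- elephant_b: Bystander: the second elephant of the pair, same size, origin under its centre.
- lighter: Bystander: white plastic lighter lying flat, 76 x 24 x 14 mm, origin under its centre; before the row (nearer to the robot).
- tea_jar: Bystander: closed amber glass jar with a black screw cap, 76 mm across, 100 mm high, origin at the centre of its underside; behind the middle of the row, between the elephants.
Things that resemble listed ones, but are neither listed nor needed, are in the scene too. There is more than one size of the jar; the one meant has the size given above.

How it is judged:
On the way, in this order (a step that is already met when the one before it is completed fails the run):
1. the lid is fully shut while the lever still stands open (value of joint lid below 0.06 rad and value of joint lever above 0.8 rad), for 0.2 s.
2. the lever is flat down, with the lid still shut (value of joint lever below 0.15 rad and value of joint lid below 0.06 rad), for 0.2 s.
At the end, for the whole second after the job is handed in: The lid is shut to within 0.06 rad and the lever down to within 0.15 rad; the jar stands upright (within 0.05 rad), at rest, within 40 mm of where it stood at the start; every other loose thing stands within 25 mm of its start and upright (all of step 2 and distance of jar from where it was at the start of the episode below 0.04 m and angle between jar's own z axis and vertical below 0.05 rad and linear speed of jar below 0.01 m/s and distance of each of dish, pot, elephant_a, elephant_b, lighter, tea_jar from where it was at the start of the episode below 0.025 m and angle between each of dish, pot, elephant_a, elephant_b, lighter, tea_jar's own z axis and vertical below 0.15 rad); the robot touches nothing.
It fails at once if the lever is pushed down before the lid is shut (value of joint lever below 0.8 rad and value of joint lid above 0.15 rad).
It fails at once if the jar is lifted off the table (over 12 mm) or tipped (over 0.2 rad) (height (world z) of jar above 0.012 m or angle between jar's own z axis and vertical above 0.2 rad).
It fails at once if the jar is shoved away (more than 40 mm) (distance of jar from where it was at the start of the episode above 0.04 m).
It fails at once if the jar, its lid or its lever is pressed or pinched hard (over 60 N) (contact force between the fingers and jar above 60 N).
It fails at once if another thing on the altar is moved more than 25 mm (distance of any of dish, pot, elephant_a, elephant_b, lighter, tea_jar from where it was at the start of the episode above 0.025 m).
It also fails if it takes over 42 s, if anything falls off the work surface, if the arm or the gripper's body presses on something with over 40 N, if the wrist force passes 120 N, or if a joint passes its speed limit or range.

## Working session

There is one attempt and no reset: what is moved stays moved. The work goes in short steps, Python scripts to look and compute and a tool call to move; the robot and the scene stay as the last step left them, time stands still between calls to the robot, and variables do not carry over. Pictures are saved under pics/ and viewed, at most 10 in all, crops included, and the job is handed in when it is done.

Besides the shell and the picture viewer there is one more tool, called after ">>>" as name(argument=value, ...), one argument or row to a line, values as JSON. step_arm: Moves the arm, as the interface text tells. Shifts and turns lie within -1 to 1; 1 stands for 750 mm of shift or pi/4 rad of turn. Its arguments: {"type":"object","properties":{"rows":{"type":"array","items":{"type":"array"}},"squeeze":{"type":"number"}},"required":["rows"]}

```bash
ls; mkdir -p pics; cat > h.py <<'E'
import numpy as np, cv2
from scipy.spatial.transform import Rotation as R
from bench import manip
def cam(im):
    f=im["pixels"].shape[0]/2/np.tan(np.radians(im["vertical_fov"])/2); return f
def pose(im,st=None):
    if "eye" in im:
        o=np.array(im["orientation"]); 
        M=R.from_rotvec(o).as_matrix() if o.shape==(3,) else o
        return np.array(im["eye"]),M
    m=np.array(im["mount"]); T=R.from_rotvec(st["tool_rot"]).as_matrix()
    return np.array(st["tcp_pos"])+T@m[:3,3],T@m[:3,:3]
def slopes(im,uv):
    f=cam(im);k=im["k1"]
    d=(np.atleast_2d(uv).astype(float)-[im["cx"],im["cy"]])/f
    s=d.copy()
    for _ in range(20): s=d/(1+k*(s**2).sum(1,keepdims=True))
    return s
def rays(im,uv,st=None):
    e,M=pose(im,st); s=slopes(im,uv)
    return e,np.c_[s[:,0],-s[:,1],-np.ones(len(s))]@M.T
def onplane(im,uv,z,st=None):
    e,d=rays(im,uv,st); return e+d*((z-e[2])/d[:,2:])
def cloud(im,st=None):
    h,w=im["depth"].shape; v,u=np.mgrid[:h,:w]
    e,d=rays(im,np.c_[u.ravel(),v.ravel()],st)
    return (e+d*im["depth"].ravel()[:,None]).reshape(h,w,3)
def proj(im,P,st=None):
    e,M=pose(im,st); c=(np.atleast_2d(P)-e)@M; s=np.c_[c[:,0],-c[:,1]]/-c[:,2:]
    return s*(1+im["k1"]*(s**2).sum(1,keepdims=True))*cam(im)+[im["cx"],im["cy"]]
E
python3 - <<'E'
from h import *
st=manip.get_state(); print({k:np.round(v,3) for k,v in st.items()})
for n in("side","top"):
    im=manip.get_image(n); print(n,{k:v for k,v in im.items() if k not in("pixels","depth")})
    cv2.imwrite(f"pics/{n}0.png",im["pixels"][...,::-1]); np.savez(f"{n}0.npz",**im)
E
```

```text
pics
{'t': np.float64(0.0), 'qpos': array([ 1.126,  0.384,  0.016,  1.371, -0.006,  1.388, -0.047]), 'joint_velocities': array([ 0.001, -0.001, -0.   , -0.   ,  0.001, -0.002, -0.001]), 'joint_efforts': array([-0.0000e+00, -6.2759e+01,  8.4400e-01, -3.7182e+01,  1.6000e-02,
        1.4000e-02,  0.0000e+00]), 'tcp_pos': array([ 0.233, -0.58 ,  0.23 ]), 'tool_rot': array([-3.083e+00, -5.960e-01,  1.000e-03]), 'contact_force': array([-0.17 ,  0.393,  0.158]), 'wrist_torque': array([ 0.019, -0.002,  0.002]), 'finger_force': np.float64(0.0), 'opening': np.float64(0.998)}
side {'vertical_fov': 51.09853417677371, 'cx': 257.64074122382505, 'cy': 197.8949274606295, 'k1': 0.03660529477029278, 'eye': array([0.34284532, 0.48487615, 0.84754476]), 'orientation': array([ 0.16168225, -0.94771628, -2.63130328])}
top {'vertical_fov': 47.723848021806134, 'cx': 262.7000437079732, 'cy': 191.81578963158924, 'k1': 0.025233782361027246, 'eye': array([ 0.43638614, -0.08716775,  1.26590024]), 'orientation': array([ 0.08466771, -0.06229749, -1.56776053])}
```

View pics/side0.png

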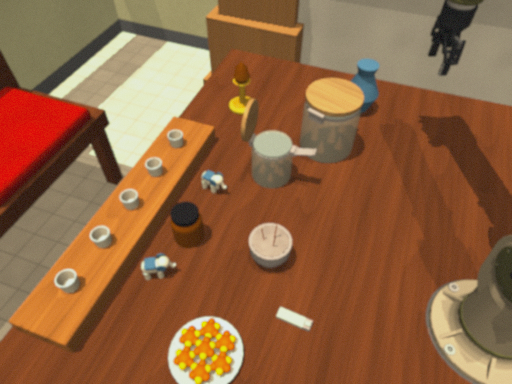

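View pics/top0.png

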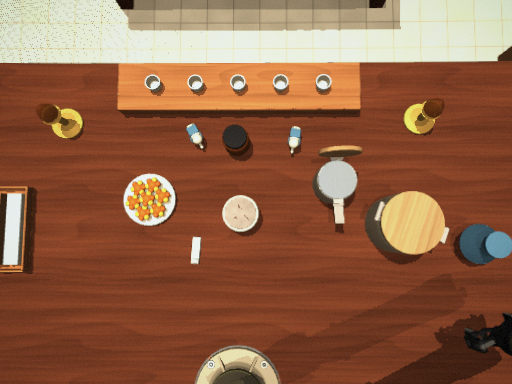

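The side view shows the open jar at about (272,158), its lid upright at (249,118) and its lever sticking out toward (316,152). The top view shows the jar at (337,182), the lid at (340,151) and the lever tip at about (339,220). The larger shut jar at right, (412,222) in the top view, is the look-alike. Next I'll measure.

```bash
python3 - <<'E'
from h import *
for n,box in(("top",(300,135,375,235)),("side",(225,85,325,195))):
    im=dict(np.load(f"{n}0.npz")); C=cloud(im); x0,y0,x1,y1=box
    m=np.zeros(C.shape[:2],bool); m[y0:y1,x0:x1]=1; m&=(im["depth"]>0)
    hsv=cv2.cvtColor(im["pixels"],cv2.COLOR_RGB2HSV); H,S,V=[hsv[...,i].astype(int) for i in range(3)]
    jar=m&(C[...,2]>.02)
    grey=jar&(S<60)&(V>90); 
    lid=jar&(S>=70)&(C[...,2]>.125)
    print(n,"lid",lid.sum(),np.percentile(C[lid],[2,50,98],axis=0).round(3).tolist())
    P=C[lid];c=P.mean(0);w,v=np.linalg.eigh(np.cov((P-c).T));print(" normal",v[:,0].round(3),c.round(3),np.sqrt(w).round(4))
    print(" grey z hist",np.histogram(C[grey][:,2],bins=np.arange(0.02,.16,.01)))
    rim=grey&(C[...,2]>.112)&(C[...,2]<.13)
    lab,nn=cv2.connectedComponents(rim.astype(np.uint8))[::-1]
    P=C[rim]; print(" topgrey",np.percentile(P,[1,50,99],axis=0).round(3).tolist())
    if n=="top":
        for v in range(186,232,3):
            r=np.where(grey[v,300:375])[0]+300
            if len(r): print(v,r.min(),r.max(),C[v,(r.min()+r.max())//2].round(3), hsv[v,(r.min()+r.max())//2])
    crop=im["pixels"][y0:y1,x0:x1,::-1]; cv2.imwrite(f"pics/{n}c.png",cv2.resize(crop,None,fx=5,fy=5,interpolation=cv2.INTER_CUBIC))
E
```

```text
top lid 433 [[0.635, -0.316, 0.133], [0.638, -0.264, 0.203], [0.646, -0.213, 0.234]]
 normal [ 0.938 -0.261 -0.227] [ 0.637 -0.264  0.197] [0.0171 0.0288 0.0335]
 grey z hist (array([  0,   0,   0,   0,   0,   0,   0,  12,  32, 991, 429,   0,   0,
         0]), array([0.02, 0.03, 0.04, 0.05, 0.06, 0.07, 0.08, 0.09, 0.1 , 0.11, 0.12,
       0.13, 0.14, 0.15, 0.16]))
 topgrey [[0.467, -0.315, 0.112], [0.573, -0.268, 0.119], [0.63, -0.219, 0.125]]
186 318 355 [ 0.56  -0.265  0.115] [ 55   8 204]
189 320 354 [ 0.552 -0.267  0.118] [ 55   7 209]
192 322 352 [ 0.544 -0.268  0.114] [ 38   5 205]
195 324 349 [ 0.536 -0.265  0.119] [ 38   5 204]
198 330 343 [ 0.529 -0.266  0.11 ] [ 20  21 179]
201 333 342 [ 0.52  -0.267  0.118] [ 29  21 238]
204 333 342 [ 0.512 -0.268  0.113] [ 19  47 219]
207 334 342 [ 0.504 -0.27   0.115] [ 20  41 237]
210 334 342 [ 0.496 -0.27   0.116] [ 21  41 236]
213 335 342 [ 0.488 -0.269  0.119] [ 19  42 235]
216 335 343 [ 0.48  -0.272  0.117] [ 21  41 236]
219 335 343 [ 0.472 -0.271  0.121] [ 19  43 234]
222 335 343 [ 0.464 -0.27   0.129] [ 19  48 229]
side lid 1175 [[0.472, -0.461, 0.129], [0.534, -0.367, 0.186], [0.645, -0.215, 0.232]]
 normal [-0.552  0.385  0.74 ] [ 0.567 -0.338  0.181] [0.0227 0.0282 0.101 ]
 grey z hist (array([  0,   5,   3,   0,   0,   0,   0,   0,  14, 468, 567,   0,   2,
        35]), array([0.02, 0.03, 0.04, 0.05, 0.06, 0.07, 0.08, 0.09, 0.1 , 0.11, 0.12,
       0.13, 0.14, 0.15, 0.16]))
 topgrey [[0.469, -0.312, 0.113], [0.571, -0.265, 0.12], [0.633, -0.219, 0.125]]
```

View pics/topc.png

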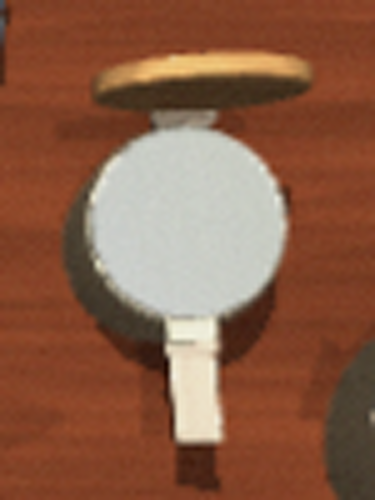

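View pics/sidec.png

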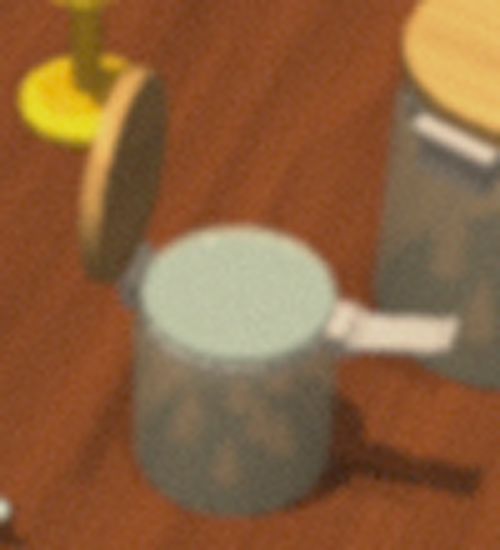

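The crops confirm it: lid almost upright behind the jar with its hinge tab at (185,118) in the top crop, and the lever about level with its tip at (200,440). Next step is to get the axis, yaw and hinge positions from rays and from the two views.

```bash
python3 - <<'E'
from h import *
T=dict(np.load("top0.npz")); S=dict(np.load("side0.npz"))
def tri(a,b):
    e1,d1=rays(T,a);e2,d2=rays(S,b);d1=d1[0];d2=d2[0]
    t=np.linalg.lstsq(np.c_[d1,-d2],e2-e1,rcond=None)[0];p,q=e1+t[0]*d1,e2+t[1]*d2
    return ((p+q)/2).round(4),round(np.linalg.norm(p-q),4)
tc=lambda x,y:(x/5+300-.4,y/5+135-.4); sc=lambda x,y:(x/5+225-.4,y/5+85-.4)
print("rim centre",tri(tc(187.5,223),sc(239,293)))
print("lever tip mid",tri(tc(199,441),sc(455,331)))
print("lever root",tri(tc(192,345),sc(350,328)))
print("lid top L",tri(tc(203,58),sc(135,72)))
# rim circle fit in plane from pixel mask, top & side
for n,im,bx in(("top",T,(305,155,365,205)),("side",S,(245,125,297,165))):
    C=cloud(im);hsv=cv2.cvtColor(im["pixels"],cv2.COLOR_RGB2HSV).astype(int)
    m=np.zeros(C.shape[:2],bool);m[bx[1]:bx[3],bx[0]:bx[2]]=1
    g=(m&(hsv[...,1]<50)&(hsv[...,2]>150)&(C[...,2]>.105)).astype(np.uint8)
    g=cv2.morphologyEx(g,cv2.MORPH_OPEN,np.ones((15,15)))
    c=max(cv2.findContours(g,0,cv2.CHAIN_APPROX_NONE)[0],key=cv2.contourArea)[:,0]
    P=onplane(im,c,.12)[:,:2]; (cx,cy),r=cv2.minEnclosingCircle(P.astype(np.float32))
    A=np.linalg.lstsq(np.c_[2*P,np.ones(len(P))],(P**2).sum(1),rcond=None)[0]
    print(n,"circle",A[:2].round(4),np.sqrt(A[2]+A[:2]@A[:2]).round(4),"depth z",np.median(C[...,2][g>0]).round(4))
    # lid pixels
    lid=(C[...,2]>.128)&(C[...,2]<.26)&(abs(C[...,0]-.64)<.03)&(abs(C[...,1]+.265)<.075)
    P=C[lid];q=P[(P[:,2]<.22)];A=np.linalg.lstsq(np.c_[q[:,1:],np.ones(len(q))],q[:,0],rcond=None)[0]
    print(" lid n",len(P),"x=a y+b z+c",A.round(3),"zmax",np.percentile(P[:,2],[50,99]),"y",np.percentile(P[:,1],[1,99]).round(3))
    lv=(C[...,2]>.09)&(C[...,2]<.14)&(C[...,0]<.51)&(C[...,0]>.45)&(abs(C[...,1]+.27)<.03)
    P=C[lv];A=np.linalg.lstsq(np.c_[P[:,0],np.ones(len(P))],P[:,1:],rcond=None)[0]
    print(" lever n",len(P),"y,z=a x+b",A.round(3).tolist(),np.percentile(P,[1,50,99],axis=0).round(3).tolist())
for n,p in dict(eleA=(195,137),eleB=(295,140),cand=(420,118),tea=(235,138),light=(196,250),pot=(240,213),bigjar=(412,222)).items(): print(n,onplane(T,p,.03 if n!='bigjar' else .17).round(3))
C=cloud(T);print("bigjar z",C[222,412],"vase",C[245,497])
E
```

```text
rim centre (array([ 0.5777, -0.2676,  0.1212]), np.float64(0.0001))
lever tip mid (array([ 0.462 , -0.2706,  0.1307]), np.float64(0.0003))
lever root (array([ 0.5149, -0.2698,  0.1151]), np.float64(0.0033))
lid top L (array([ 0.6354, -0.2556,  0.2558]), np.float64(0.0077))
top circle [ 0.5775 -0.2665] 0.049 depth z 0.119
 lid n 426 x=a y+b z+c [-0.02   0.034  0.626] zmax [0.20343772 0.23501161] y [-0.315 -0.212]
 lever n 165 y,z=a x+b [[0.036, -0.266], [-0.288, 0.247]] [[0.464, -0.282, 0.11], [0.486, -0.27, 0.117], [0.51, -0.259, 0.127]]
side circle [ 0.5795 -0.2653] 0.0453 depth z 0.1206
 lid n 532 x=a y+b z+c [0.005 0.01  0.638] zmax [0.19188287 0.23463366] y [-0.316 -0.214]
 lever n 126 y,z=a x+b [[0.002, -0.268], [-0.273, 0.25]] [[0.464, -0.286, 0.113], [0.486, -0.271, 0.121], [0.509, -0.259, 0.129]]
eleA [[0.712 0.127 0.03 ]]
eleB [[ 0.703 -0.162  0.03 ]]
cand [[ 0.766 -0.522  0.03 ]]
tea [[0.709 0.011 0.03 ]]
light [[0.387 0.119 0.03 ]]
pot [[ 0.492 -0.005  0.03 ]]
bigjar [[ 0.464 -0.445  0.17 ]]
bigjar z [ 0.46352276 -0.44044396  0.18358137] vase [ 0.40773102 -0.65455272  0.16215402]
```

>>> step_arm(
  rows=[
    [[0,0,0.14],[0,0,-0.05],-1],
    [[0,0,0.28],[0,0,-0.1],-1],
    [[0,0,0.41],[0,0,-0.15],-1],
    [[0,0,0.44],[0,0,-0.2],-1],
    [[0,0,0.44],[0,0,-0.2],-1],
    [[0,0,0.44],[0,0,-0.2],-1],
  ],
)

```text
t: 0.6
tcp_pos: [0.2332, -0.5807, 0.3839]
tool_rot: [3.137, 0.057, 0.003]
contact_force: [0.3, 0.6, -1.4]
opening: 0.145
finger_force: 0.0
```

>>> step_arm(
  rows=[
    [[0,0,0],[0.045,-0.028,0],-1],
    [[0,0,0],[0.09,-0.056,0],-1],
    [[0,0,0],[0.135,-0.084,0],-1],
    [[0,0,0],[0.18,-0.112,0],-1],
    [[0,0,0],[0.225,-0.14,0],-1],
    [[0,0,0],[0.27,-0.168,0],-1],
    [[0,0,0],[0.315,-0.196,0],-1],
    [[0,0,0],[0.32,-0.2,0],-1],
  ],
)

```text
t: 1.27
tcp_pos: [0.4741, -0.414, 0.3784]
tool_rot: [-3.134, -0.076, -0.0]
contact_force: [1.6, 0.8, 0.1]
opening: -0.002
finger_force: 0.0
```

>>> step_arm(
  rows=[
    [[0,0,0],[0.045,-0.028,0],-1],
    [[0,0,0],[0.09,-0.056,0],-1],
    [[0,0,0],[0.135,-0.084,0],-1],
    [[0,0,0],[0.18,-0.112,0],-1],
    [[0,0,0],[0.225,-0.14,0],-1],
    [[0,0,0],[0.27,-0.168,0],-1],
    [[0,0,0],[0.315,-0.196,0],-1],
    [[0,0,0],[0.317,-0.197,0],-1],
  ],
)

```text
t: 1.93
tcp_pos: [0.705, -0.2577, 0.3723]
tool_rot: [-3.133, -0.072, 0.014]
contact_force: [0.5, 0.6, -3.6]
opening: 0.004
finger_force: 0.0
```

>>> step_arm(
  rows=[
    [[0,0,0],[0,0,0.05],-1],
    [[0,0,0],[0,0,0.1],-1],
    [[0,0,0],[0,0,0.15],-1],
    [[0,0,0],[0,0,0.2],-1],
    [[0,0,0],[0,0,0.23],-1],
    [[0,0,0],[0,0,0.23],-1],
    [[0,0,0],[0,0,0.23],-1],
  ],
)

```text
t: 2.52
tcp_pos: [0.6982, -0.2648, 0.2064]
tool_rot: [-3.139, -0.057, 0.008]
contact_force: [-0.4, 0.4, 0.7]
opening: 0.003
finger_force: 0.0
```

```bash
cat > look.py <<'E'
from h import *
import sys
st=manip.get_state(); n=sys.argv[1]; x0,y0,x1,y1=map(int,sys.argv[3:7])
im=manip.get_image(n); cv2.imwrite(f"pics/{sys.argv[2]}.png",cv2.resize(im["pixels"][y0:y1,x0:x1,::-1],None,fx=5,fy=5,interpolation=cv2.INTER_CUBIC))
print(st["t"],st["tcp_pos"].round(4),st["tool_rot"].round(4),st["contact_force"].round(2))
E
python3 look.py side s1 190 60 330 180
```

```text
2.5167 [ 0.6982 -0.2648  0.2064] [-3.1392 -0.0573  0.0077] [-0.36  0.38  0.69]
```

View pics/s1.png

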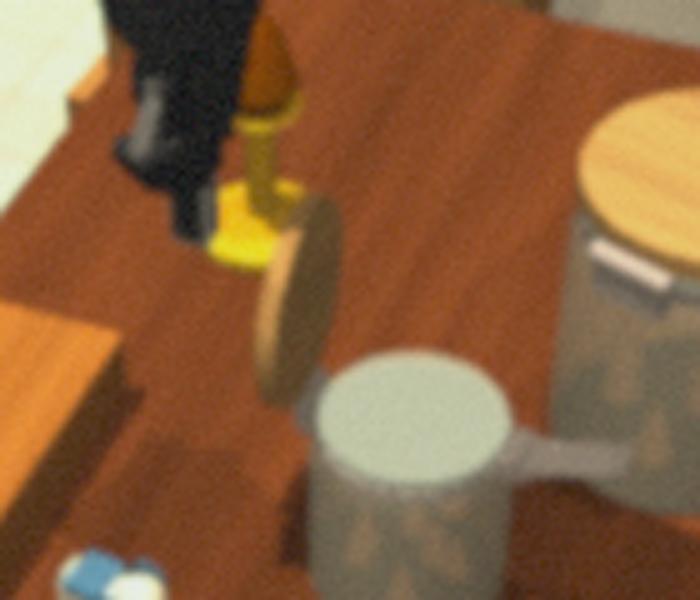

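The fingertips, at about (195,235), are behind the lid near its upper edge, with a clear gap. Next I push it forward along an arc.

>>> step_arm(
  rows=[
    [[0,0,0],[-0.025,0,0],-1],
    [[0,0,0],[-0.045,0,0],-1],
    [[0,0,0],[-0.06,0,0],-1],
    [[0,0,0],[-0.072,0,0],-1],
    [[0,0,0],[-0.085,0,0.002],-1],
    [[0,0,0],[-0.097,0,0.004],-1],
    [[0,0,0],[-0.108,0,0.008],-1],
    [[0,0,0],[-0.118,0,0.012],-1],
  ],
)

```text
t: 3.23
tcp_pos: [0.6123, -0.269, 0.2036]
tool_rot: [3.139, 0.057, 0.009]
contact_force: [0.2, -0.6, 0.6]
opening: -0.002
finger_force: 0.2
```

>>> step_arm(
  rows=[
    [[0,0,0],[-0.01,0,0.005],-1],
    [[0,0,0],[-0.019,0,0.012],-1],
    [[0,0,0],[-0.028,0,0.019],-1],
    [[0,0,0],[-0.036,0,0.027],-1],
    [[0,0,0],[-0.043,0,0.036],-1],
    [[0,0,0],[-0.049,0,0.046],-1],
    [[0,0,0],[-0.054,0,0.056],-1],
    [[0,0,0],[-0.054,0,0.056],-1],
  ],
)

```text
t: 3.9
tcp_pos: [0.5695, -0.2699, 0.1566]
tool_rot: [-3.141, -0.056, 0.003]
contact_force: [-0.5, 0.2, -0.5]
opening: -0.001
finger_force: 0.0
```

```bash
python3 look.py side s2 190 60 330 180
```

```text
3.9 [ 0.5695 -0.2699  0.1566] [-3.1405e+00 -5.6300e-02  2.7000e-03] [-0.45  0.19 -0.47]
```

View pics/s2.png

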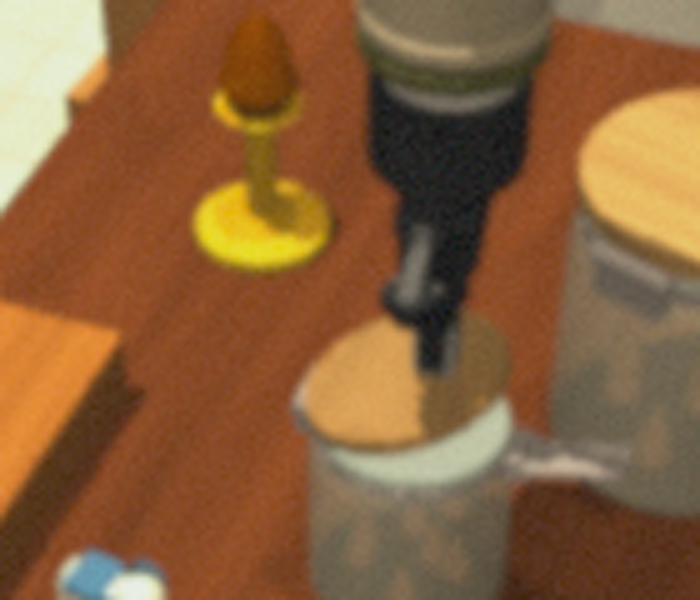

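The lid is nearly shut, with the fingertips on top of it at about (435,370) and the lever still out at about (560,460). Now I press the last part down.

>>> step_arm(
  rows=[
    [[0,0,0],[-0.003,0,0.008],-1],
    [[0,0,0],[-0.006,0,0.016],-1],
    [[0,0,0],[-0.008,0,0.024],-1],
    [[0,0,0],[-0.009,0,0.03],-1],
    [[0,0,0],[-0.009,0,0.034],-1],
    [[0,0,0],[-0.009,0,0.036],-1],
    [[0,0,0],[-0.009,0,0.036],-1],
    [[0,0,0],[-0.009,0,0.036],-1],
  ],
)

```text
t: 4.62
tcp_pos: [0.5638, -0.27, 0.1312]
tool_rot: [3.141, 0.057, -0.0]
contact_force: [-2.8, 1.2, 4.1]
opening: 0.0
finger_force: 2.2
```

>>> step_arm(
  rows=[
    [[0,0,0],[0,0,0.002],-1],
    [[0,0,0],[0,0,0.003],-1],
    [[0,0,0],[0,0,0.003],-1],
  ],
)

```text
t: 4.87
tcp_pos: [0.5639, -0.2701, 0.1309]
tool_rot: [3.14, 0.057, 0.002]
contact_force: [-9.1, 3.1, 16.3]
opening: 0.0
finger_force: 8.5
```

>>> step_arm(
  rows=[
    [[0,0,0],[0,0,-0.03],-1],
    [[0,0,0],[0,0,-0.06],-1],
    [[0,0,0],[0,0,-0.09],-1],
    [[0,0,0],[-0.04,0,-0.09],-1],
    [[0,0,0],[-0.08,0,-0.09],-1],
    [[0,0,0],[-0.12,0,-0.09],-1],
    [[0,0,0],[-0.135,0,-0.09],-1],
    [[0,0,0],[-0.135,0,-0.09],-1],
  ],
)

```text
t: 5.53
tcp_pos: [0.4603, -0.2749, 0.1964]
tool_rot: [3.14, 0.052, -0.0]
contact_force: [-0.3, -0.8, -0.2]
opening: -0.004
finger_force: 0.0
```

```bash
cat > meas.py <<'E'
from h import *
for n in("top","side"):
    im=manip.get_image(n);C=cloud(im);d=im["depth"]>0
    L=d&(np.hypot(C[...,0]-.578,C[...,1]+.267)<.054)&(C[...,2]>.115)&(C[...,2]<.15);P=C[L]
    A=np.linalg.lstsq(np.c_[P[:,:2],np.ones(len(P))],P[:,2],rcond=None)[0]
    print(n,"lid n",len(P),"slopes",A[:2].round(3),"z med",np.median(P[:,2]).round(4),"ctr",((P.max(0)+P.min(0))/2).round(4))
    V=d&(C[...,0]>.44)&(C[...,0]<.515)&(abs(C[...,1]+.27)<.02)&(C[...,2]>.04)&(C[...,2]<.145);P=C[V]
    print(" lever n",len(P),np.percentile(P,[2,50,98],axis=0).round(3).tolist() if len(P) else "")
s=manip.get_state();print(s["tcp_pos"].round(4),s["contact_force"].round(1))
E
python3 meas.py; python3 look.py side s3 190 60 330 180
```

```text
top lid n 1331 slopes [ 0.    -0.002] z med 0.1298 ctr [ 0.5777 -0.2669  0.1262]
 lever n 111 [[0.478, -0.281, 0.109], [0.499, -0.268, 0.115], [0.514, -0.258, 0.123]]
side lid n 1008 slopes [ 0.019 -0.035] z med 0.1314 ctr [ 0.578  -0.2672  0.1255]
 lever n 146 [[0.464, -0.286, 0.11], [0.49, -0.271, 0.119], [0.514, -0.259, 0.126]]
[ 0.4633 -0.2737  0.1964] [-0.2 -0.3 -0.5]
5.6333 [ 0.4633 -0.2737  0.1964] [3.1408e+00 5.6800e-02 2.0000e-03] [-0.23 -0.32 -0.5 ]
```

View pics/s3.png

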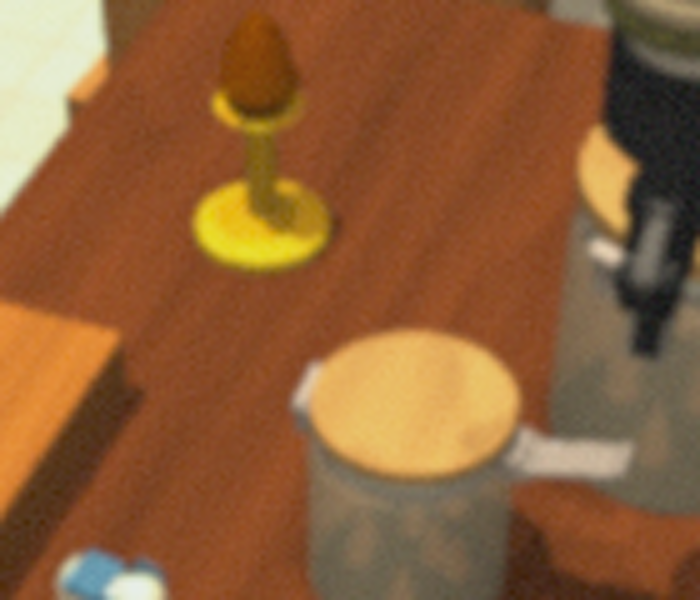

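The lid is shut: level at z 0.131, jar axis unmoved. The lever is still out, tip at about (630,455), and the finger is above it. Now the lever arc.

>>> step_arm(
  rows=[
    [[0,0,0],[0.005,0,0.045],-1],
    [[0,0,0],[0.005,0,0.085],-1],
    [[0,0,0],[0.005,0,0.1],-1],
    [[0,0,0],[0.005,0,0.108],-1],
    [[0,0,0],[0.005,0,0.116],-1],
    [[0,0,0],[0.007,0,0.123],-1],
    [[0,0,0],[0.008,0,0.13],-1],
    [[0,0,0],[0.01,0,0.136],-1],
  ],
)

```text
t: 6.35
tcp_pos: [0.4711, -0.2738, 0.0947]
tool_rot: [3.14, 0.057, 0.003]
contact_force: [-0.3, -0.7, 1.1]
opening: 0.001
finger_force: 0.2
```

>>> step_arm(
  rows=[
    [[0,0,0],[0.004,0,0.006],-1],
    [[0,0,0],[0.009,0,0.011],-1],
    [[0,0,0],[0.014,0,0.015],-1],
    [[0,0,0],[0.02,0,0.019],-1],
    [[0,0,0],[0.026,0,0.022],-1],
    [[0,0,0],[0.032,0,0.024],-1],
    [[0,0,0],[0.036,0,0.024],-1],
    [[0,0,0],[0.036,0,0.024],-1],
  ],
)

```text
t: 7.02
tcp_pos: [0.498, -0.2721, 0.076]
tool_rot: [-3.141, -0.058, -0.001]
contact_force: [-0.2, 0.4, -0.5]
opening: -0.004
finger_force: 0.0
```

```bash
python3 meas.py; python3 look.py side s4 190 60 330 180
```

```text
top lid n 888 slopes [ 0.    -0.004] z med 0.1298 ctr [ 0.5791 -0.2623  0.1302]
 lever n 0 
side lid n 1009 slopes [ 0.017 -0.039] z med 0.1315 ctr [ 0.5781 -0.2674  0.1257]
 lever n 112 [[0.483, -0.276, 0.063], [0.498, -0.261, 0.096], [0.511, -0.256, 0.144]]
[ 0.4975 -0.2723  0.0762] [-0.1 -0.1 -0.8]
7.1167 [ 0.4975 -0.2723  0.0762] [-3.141e+00 -5.750e-02 -7.000e-04] [-0.15 -0.06 -0.79]
```

View pics/s4.png

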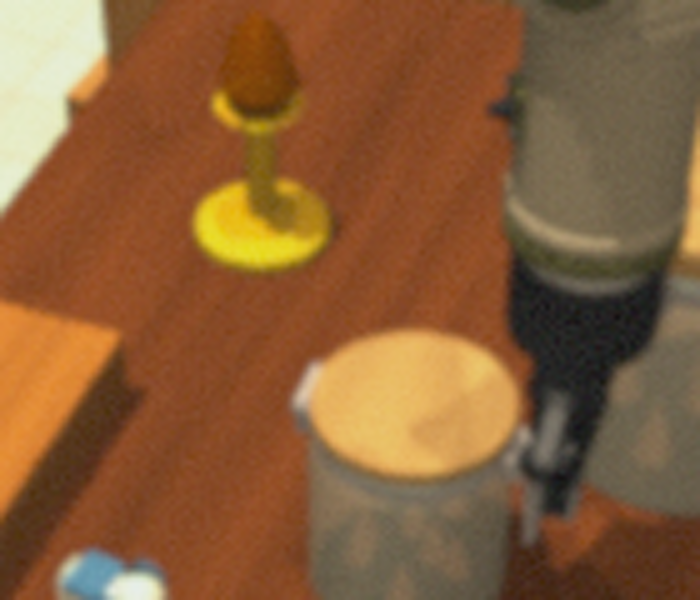

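The lever hangs almost down at about (530,510), with no force on the finger yet. I'll push gently toward the jar until I feel contact.

>>> step_arm(
  rows=[
    [[0,0,0],[0.003,0,0],-1],
    [[0,0,0],[0.005,0,0],-1],
    [[0,0,0],[0.005,0,0],-1],
  ],
)

```text
t: 7.42
tcp_pos: [0.5011, -0.2723, 0.0762]
tool_rot: [3.141, 0.057, 0.0]
contact_force: [-0.1, -0.4, -0.3]
opening: 0.002
finger_force: 0.1
```

>>> step_arm(
  rows=[
    [[0,0,0],[0.002,0,0],-1],
    [[0,0,0],[0.004,0,0],-1],
    [[0,0,0],[0.004,0,0],-1],
  ],
)

```text
t: 7.67
tcp_pos: [0.5033, -0.2726, 0.0761]
tool_rot: [3.141, 0.056, -0.002]
contact_force: [-4.4, -0.5, 2.3]
opening: 0.005
finger_force: 2.2
```

>>> step_arm(
  rows=[
    [[0,0,0],[0.0,0,0],-1],
    [[0,0,0],[0.0,0,0],-1],
    [[0,0,0],[-0.03,0,0],-1],
    [[0,0,0],[-0.07,0,0],-1],
    [[0,0,0],[-0.11,0,0],-1],
    [[0,0,0],[-0.11,0,-0.05],-1],
    [[0,0,0],[-0.11,0,-0.1],-1],
    [[0,0,0],[-0.11,0,-0.15],-1],
  ],
)

```text
t: 8.33
tcp_pos: [0.4207, -0.2745, 0.1895]
tool_rot: [-3.14, -0.057, 0.001]
contact_force: [2.2, -0.2, -0.3]
opening: -0.001
finger_force: 0.0
```

>>> step_arm(
  rows=[
    [[0,0,0],[0,0,-0.05],-1],
    [[0,0,0],[0,0,-0.1],-1],
    [[0,0,0],[-0.04,0,-0.15],-1],
    [[0,0,0],[-0.08,0,-0.15],-1],
    [[0,0,0],[-0.08,0,-0.15],-1],
  ],
)

```text
t: 8.75
tcp_pos: [0.3587, -0.2795, 0.305]
tool_rot: [3.136, 0.051, 0.008]
contact_force: [1.5, -0.1, 0.0]
opening: 0.0
finger_force: 0.0
```

```bash
python3 meas.py; python3 look.py side s5 190 60 330 180
```

```text
top lid n 1301 slopes [ 0.003 -0.001] z med 0.1299 ctr [ 0.5779 -0.267   0.1262]
 lever n 23 [[0.512, -0.282, 0.057], [0.513, -0.268, 0.109], [0.515, -0.257, 0.117]]
side lid n 988 slopes [ 0.025 -0.036] z med 0.1315 ctr [ 0.5779 -0.2671  0.1257]
 lever n 40 [[0.512, -0.284, 0.061], [0.514, -0.267, 0.089], [0.515, -0.258, 0.115]]
[ 0.3614 -0.2777  0.3021] [ 0.8 -0.9 -0.2]
8.85 [ 0.3614 -0.2777  0.3021] [3.1396 0.0551 0.0044] [ 0.81 -0.86 -0.15]
```

View pics/s5.png

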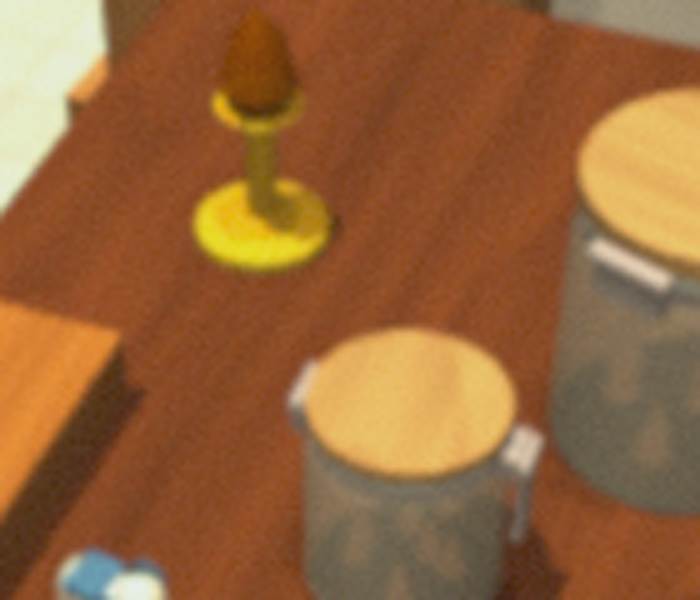

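The lid is shut and the lever hangs straight down at (525,490), with the jar standing where it was. A numeric check of the lever's slope comes before handing in.

```bash
python3 - <<'E'
from h import *
im=manip.get_image("side");C=cloud(im);hsv=cv2.cvtColor(im["pixels"],cv2.COLOR_RGB2HSV)
uv=np.array([[v,u] for v in range(145,172) for u in range(288,301)])
for v in range(146,171,2):
    r=[(u,*C[v,u].round(3)) for u in range(288,300) if C[v,u,2]>.05 and abs(C[v,u,1]+.27)<.018 and C[v,u,0]<.53]
    if r: print(v,[tuple(map(float,a)) for a in r[:4]])
# lever far edge/near edge ray on plane y=-.257 (near side edge of tab)
e,d=rays(im,[[190+527/5,60+470/5],[190+518/5,60+538/5]])
print(e+d*((-.257-e[1])/d[:,1:2]))
E
```

```text
146 [(290.0, 0.528, -0.263, 0.132), (291.0, 0.527, -0.269, 0.127), (292.0, 0.527, -0.28, 0.117), (293.0, 0.525, -0.28, 0.118)]
148 [(289.0, 0.529, -0.257, 0.13), (290.0, 0.527, -0.262, 0.126), (291.0, 0.527, -0.271, 0.118), (292.0, 0.524, -0.27, 0.12)]
150 [(289.0, 0.53, -0.262, 0.118), (290.0, 0.527, -0.262, 0.119), (291.0, 0.525, -0.264, 0.118), (292.0, 0.523, -0.266, 0.117)]
152 [(289.0, 0.528, -0.259, 0.114), (290.0, 0.526, -0.258, 0.115), (291.0, 0.523, -0.259, 0.116), (292.0, 0.52, -0.259, 0.117)]
154 [(289.0, 0.528, -0.261, 0.105), (290.0, 0.525, -0.259, 0.108), (291.0, 0.523, -0.26, 0.107), (292.0, 0.52, -0.26, 0.109)]
156 [(288.0, 0.529, -0.256, 0.102), (289.0, 0.527, -0.259, 0.1), (290.0, 0.527, -0.269, 0.09), (291.0, 0.527, -0.28, 0.08)]
158 [(288.0, 0.529, -0.256, 0.094), (289.0, 0.527, -0.259, 0.093), (290.0, 0.526, -0.266, 0.086), (293.0, 0.517, -0.261, 0.094)]
160 [(288.0, 0.529, -0.257, 0.087), (289.0, 0.527, -0.263, 0.081), (290.0, 0.527, -0.271, 0.074), (293.0, 0.516, -0.26, 0.089)]
162 [(288.0, 0.528, -0.258, 0.078), (289.0, 0.527, -0.263, 0.074), (290.0, 0.526, -0.27, 0.067), (293.0, 0.516, -0.262, 0.079)]
164 [(288.0, 0.528, -0.259, 0.069), (289.0, 0.526, -0.263, 0.066), (290.0, 0.526, -0.273, 0.057), (293.0, 0.515, -0.261, 0.073)]
166 [(288.0, 0.528, -0.261, 0.059), (289.0, 0.527, -0.266, 0.055), (292.0, 0.517, -0.261, 0.064), (293.0, 0.514, -0.26, 0.066)]
168 [(288.0, 0.526, -0.256, 0.057)]
[[ 0.51041893 -0.257       0.11479982]
 [ 0.51119218 -0.257       0.06362839]]
```

The lever's edge is vertical (x 0.510 at the top, 0.511 at the bottom), so I'm handing in.

```bash
python3 -c "
from bench import manip
print(manip.hand_in())"
```

```text
the job is handed in; nothing more can be done
None
```

The jar's lid is fully shut and then its lever was pushed down flat; the jar moved about 1 mm at most, nothing else was touched, and the job is handed in (no verdict was returned).

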